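# Start an absorbance reading on a spectrophotometer

## Robot

A 6-joint arm with a two-finger parallel gripper is mounted at the origin on the work surface. World frame = base frame: x ahead of the robot, y to its left, z up, the work surface at z = 0. Lengths are in m, angles in rad, forces in N, time in s.
With the tool pointing down it reaches from about 0.25 to 0.725 m from the base axis. Payload 4 kg.
Tool frame: the origin (TCP) lies on the centre line of the jaws, within the pads' length; the fingertips stand 17 mm ahead of it and the grasp point (between the pads) lies 2 mm behind it; z points along the fingers, y is the line along which they close (so a half turn about z gives the same grasp; the last joint's range is limited). The gripper opens to 85 mm and grips with 20 to 120 N. Pads are 22 mm wide; open, the fingers measure 114 mm over their backs; the gripper's body (76 mm by 85 mm) begins 54 mm behind the grasp point. The pads swing forward as they close: fully open they stand 13 mm farther back than shut.
Start: joints at [-1.189, 0.241, 0.005, 1.335, 0, 1.571], TCP at [0.186, -0.464, 0.248] pointing down, gripper open.
Joint ranges: [-2.72, 2.72], [-1.05, 1.87], [-1.09, 1.28], [-1.99, 2.15], [-1.42, 1.44], [-3.14, 3.14]. Speed limits (rad/s): [2.79, 2.79, 3.14, 3.14, 3.14, 3.14].

## Interface

Orientations are given as a unit quaternion [x, y, z, w].
In Python, from workcell import get_obs, imaging, order gives the robot as it stands.
- The arm moves only by the tool apply_moves, never from a script. Its argument "targets" is a list that holds one entry, the list of rows, each a list of 5 numbers: the shift along the world's x, y, z in units of 40 mm (1.0 is 40 mm), then the turn about the world's z in degrees, then the gripper command: -1 is shut, 1 is fully open, values between are in proportion. In form: [[[dx, dy, dz, turn, fingers], ...]]. A call has 1 to 8 rows; each row shifts and turns the commanded pose from where the row before left it; what a row does not reach is not made up. A row lasts 1/12 s, in which the tool goes at most 41.7 mm and 7.16 degrees, less where a joint would pass 70% of its speed; a pose out of reach is approached as far as the arm can. A call is refused whole if a number of a shift passes 1 or a number of a turn 7.16, either way. A call with a gripper value outside its range is refused whole. The fingers move at their own pace and stop on an object; the grip force is fixed at half the most. Time passes only in rows, so rows that do not move let the fingers close. It gives the time, the measured TCP pose, the force, the opening and the grip force at its end, in the units of the state.
- get_obs(): the state, without advancing time (a new reading comes with each control period).
- imaging.camera(name): name is "side" or "top" or "wrist"; returns (picture, depth): 400x640x3 uint8, blue, green, red; 400x640 float32, m along the optical axis (not along the pixel's ray), 0 where there is no reading.
- imaging.get_calibration(name): a dict with "camera_matrix" (3x3 intrinsics, pixels), "eye" and "rotation" of the camera in the world; the wrist camera has in their place "hand_eye" (4x4, takes a point from camera to tool coordinates, whose origin is the TCP and whose axes are the flange's). Camera axes: x right, y down, z forward; pixel columns grow to the right and rows downward; lengths in m; the calibration is good to about 2 mm. A picture is of the moment at which its call begins: read the wrist's pose just before it. get_calibration takes no time and is no camera call.
- order.job_done(): hands the job in; it is judged then, once.
The state is a dict: "clock": time; "joint_pos": joint angles; "joint_vel": joint speeds; "tau": joint torques, N m; "eef_pos": TCP position; "tool_rot": TCP orientation; "ft_force": force on the tool from outside, world axes, zero at the start; "ft_torque": the same for the moment, N m; "grip_width": finger opening in m; "grasp_force": force on a finger pad.
Only numpy, scipy, OpenCV 4.12 (cv2) and the standard library are available. Lean on these libraries where they do the work, as an engineer would, in place of code of your own. Each camera call takes 0.05 s, during which the arm holds its last target. There are 200 camera calls.

## Task

Start a reading on the spectrophotometer: with the fingertips gently push the open sample-compartment lid down until it is fully shut, then tap the blue ZERO key, then the yellow CELL key, then the green READ key, pressing each one lightly and letting it come back up before the next. Press no key while the lid is open, never press the red STOP key, and do not lift or shove the instrument or disturb the other things on and around it. Finish with the lid still shut and the hand clear.

Things in the scene. Friction and masses are not known exactly. Their poses are not given: they have to be found in the camera images.
- spectrophotometer: white benchtop spectrophotometer, 340 deep (x) x 400 wide (y) x 160 mm tall, 7 kg, loose on rubber feet. Origin under its centre; x from its front (facing the robot) to its back, y left, z up. Front left: grey console rising to the back at 22.4 degrees, with a display and a row of keys, left to right red, yellow, blue, green. Front right: sample compartment with lid. Rear: flat deck 145 mm high
- lid (a joint): opening angle of the sample compartment lid, rad: 0 = shut, 1.3 = the end of its swing. A stiff hinge keeps it where it is left (about 2 to 4 N at the lid's front closes it); 0.25 kg. Its cover sits on a foam seal that gives 1 mm for each 4 N. A flat grey plate 155 mm long from its hinge to its front edge, 165 mm wide, outer face 14 mm above the hinge line when shut
- lid_hinge (a point): middle of the lid's hinge line, which runs along the instrument's y axis at the rear of the lid, 145.5 mm above the bench. The point's own x axis turns with the lid: it points from the lid's front edge to the hinge
- lid_top (a point): point on the lid's outer (upper) face, mid-width, 125 mm from the hinge line and 30 mm from the front edge; moves with the lid. Its z axis points out of that face
- key_zero (a joint): travel of the blue ZERO key, m (0 = up, 0.008 = fully down): cap 22 x 24 mm standing 12 mm proud of the console on a springy dome. It travels 8 mm straight into the console (1 N starts it, 4 N takes it 3 mm down, 9 N to the stop) and springs back; a press registers beyond 3 mm, so a push of 5 to 7 N is enough
- key_zero_top (a point): centre of the top face of the blue key (ZERO, marked with a ring, third from the left) while it is not pressed; it moves with the key. Keys stand 40 mm apart in one row below the display
- key_cell (a joint): travel of the yellow CELL key, m; same build as the blue one
- key_cell_top (a point): centre of the top face of the yellow key (CELL, marked with three bars, second from the left) while it is not pressed; it moves with the key. Keys stand 40 mm apart in one row below the display
- key_read (a joint): travel of the green READ key, m; same build as the blue one
- key_read_top (a point): centre of the top face of the green key (READ, marked with a triangle, at the right end) while it is not pressed; it moves with the key. Keys stand 40 mm apart in one row below the display
- key_stop (a joint): travel of the red STOP key, m, at the left end of the row; same build as the blue one. Never to be pressed
- cuvette_box: closed plastic box of cuvettes, blue with a clear lid, 60 x 100 x 38 mm, lying on the rear deck of the spectrophotometer; origin under its centre. Leave it alone
- marker: flat yellow highlighter with black cap, 112 x 20 x 15 mm, lying on the rear deck of the spectrophotometer behind the lid; origin near the middle of its underside, x along it. Leave it alone
- wash_bottle: white squeeze bottle with red cap and spout, 68 mm across, 198 mm tall, standing; origin under its centre. Leave it alone
- mouse: black computer mouse, 100 x 60 x 36 mm; origin under its centre. Leave it alone
- beaker: glass beaker, 72 mm across, 90 mm tall, standing; origin under its centre. Leave it alone
- amber_bottle: amber reagent bottle with white cap, 64 mm across, 130 mm tall, standing; origin under its centre. Leave it alone
- tip_box: orange pipette-tip rack, 80 x 120 x 59 mm; origin under its centre. Leave it alone

How it is judged:
On the way, in this order (a step that is already met when the one before it is completed fails the run):
1. the lid is pushed fully shut (within 0.03 rad) (value of joint lid below 0.03 rad), for 0.1 s.
2. then the blue ZERO key alone is pressed by the fingers (more than 3 mm) (value of joint key_zero above 0.003 m and contact force between the fingers and spectrophotometer above 0.2 N and value of joint lid below 0.05 rad and value of joint each of key_cell, key_read below 0.0015 m), for 0.02 s.
3. then ZERO is let up (value of joint key_zero below 0.0015 m), for 0.02 s.
4. then the yellow CELL key alone is pressed (value of joint key_cell above 0.003 m and contact force between the fingers and spectrophotometer above 0.2 N and value of joint lid below 0.05 rad and value of joint each of key_zero, key_read below 0.0015 m), for 0.02 s.
5. then CELL is let up (value of joint key_cell below 0.0015 m), for 0.02 s.
6. then the green READ key alone is pressed (value of joint key_read above 0.003 m and contact force between the fingers and spectrophotometer above 0.2 N and value of joint lid below 0.05 rad and value of joint each of key_zero, key_cell below 0.0015 m), for 0.02 s.
At the end, for the whole second after the job is handed in: lid shut within 0.04 rad, every key back up (less than 1.5 mm down), instrument standing within 10 mm of where it was, every other listed thing within 20 mm of where it was (value of joint lid below 0.04 rad and value of joint each of key_zero, key_cell, key_read, key_stop below 0.0015 m and distance of spectrophotometer from where it was at the start of the episode below 0.01 m and angle between spectrophotometer's own z axis and vertical below 0.03 rad and linear speed of spectrophotometer below 0.01 m/s and distance of each of cuvette_box, marker, wash_bottle, mouse, beaker, amber_bottle, tip_box from where it was at the start of the episode below 0.02 m); the robot touches nothing.
It fails at once if the red STOP key is pressed, or any key is pressed (more than 1.5 mm) while the lid is open (over 0.05 rad) (value of joint key_stop above 0.0015 m or (value of joint lid above 0.05 rad and value of joint any of key_zero, key_cell, key_read above 0.0015 m)).
It fails at once if a key is pushed with more than 20 N, or any part of the instrument with more than 25 N (contact force between any of the fingers, the arm and spectrophotometer above 25 N or (value of joint any of key_zero, key_cell, key_read above 0.001 m and contact force between the fingers and spectrophotometer above 20 N)).
It fails at once if the lid is slammed (falls faster than 4 rad/s) (velocity of joint lid below -4 rad/s).
It fails at once if the instrument is lifted, tipped or shoved (10 mm, or 0.03 rad) (distance of spectrophotometer from where it was at the start of the episode above 0.01 m or angle between spectrophotometer's own z axis and vertical above 0.03 rad).
It fails at once if another thing is knocked, lifted or carried (moved more than 20 mm) (distance of any of cuvette_box, marker, wash_bottle, mouse, beaker, amber_bottle, tip_box from where it was at the start of the episode above 0.02 m).
It also fails if it takes over 51 s, if anything falls off the work surface, if the arm or the gripper's body presses on something with over 40 N, if the wrist force passes 120 N, or if a joint passes its speed limit or range.

## Working session

There is one attempt and no reset: what is moved stays moved. The work goes in short steps, Python scripts to look and compute and a tool call to move; the robot and the scene stay as the last step left them, time stands still between calls to the robot, and variables do not carry over. Pictures are saved under pics/ and viewed, at most 10 in all, crops included, and the job is handed in when it is done.

Besides the shell and the picture viewer there is one more tool, called after "Call:" as a command line: name --argument value ..., lists and objects as JSON in quotes. apply_moves: Moves the arm, as the interface text tells. Its arguments: {"type":"object","properties":{"targets":{"type":"array","items":{"type":"array","items":{"type":"array","items":{"type":"number"}}}}},"required":["targets"]}

```bash
mkdir -p pics
cat > h.py <<'E'
import numpy as np, cv2
from workcell import get_obs, imaging, order
def cal(n):
    c=imaging.get_calibration(n); return np.array(c["camera_matrix"]),np.array(c["eye"]),np.array(c["rotation"])
def pts(n,depth):
    K,e,R=cal(n); v,u=np.mgrid[:400,:640]
    p=np.stack([(u-K[0,2])/K[0,0]*depth,(v-K[1,2])/K[1,1]*depth,depth],-1)
    return p@R.T+e
E
python3 - <<'E'
from h import *
for n in ("top","side"):
    im,d=imaging.camera(n); cv2.imwrite(f"pics/{n}0.png",im); np.save(n+"_d.npy",d)
    K,e,R=cal(n); print(n,K.round(1).tolist(),e.round(3),R.round(3).tolist(),(d>0).mean())
print(get_obs())
E
```

```text
top [[493.7, 0.0, 326.0], [0.0, 493.7, 204.9], [0.0, 0.0, 1.0]] [ 0.202 -0.058  1.878] [-0.703, 0.704, -0.07, 0.07] 0.9958515625
side [[467.3, 0.0, 328.7], [0.0, 467.3, 198.3], [0.0, 0.0, 1.0]] [ 0.159 -1.145  0.917] [0.873, -0.149, 0.081, -0.458] 0.99058984375
{'clock': 0.1, 'joint_pos': array([-1.18903232e+00,  2.41351345e-01,  3.84326472e-03,  1.33519501e+00,
        6.58401691e-06,  1.57080737e+00]), 'joint_vel': array([-0.00026266, -0.00166306,  0.00424172, -0.00171455,  0.00101585,
       -0.0002027 ]), 'tau': array([ 6.85898121e-04, -3.73139048e+01,  2.53009343e+01,  1.08544136e-02,
       -3.26548286e-05, -9.40998852e-07]), 'eef_pos': array([ 0.18607993, -0.46350343,  0.24748911]), 'tool_rot': array([ 9.81837881e-01,  1.89719442e-01, -1.77652951e-04, -9.36687702e-04]), 'ft_force': array([ 0.00207543, -0.63534247, -0.26694873]), 'ft_torque': array([-0.00141317,  0.01688238, -0.02815184]), 'grasp_force': 0.0, 'grip_width': 0.08518147301034261}
```

View pics/top0.png

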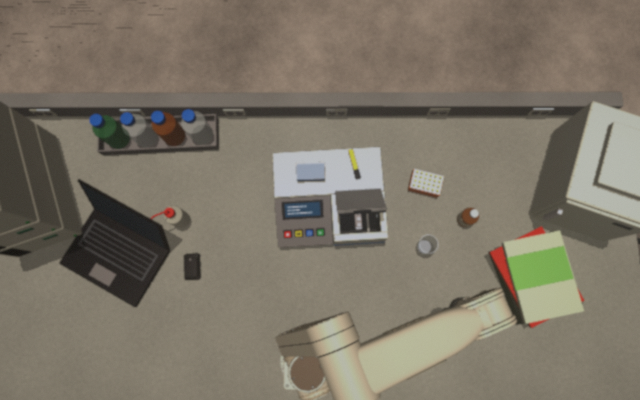

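View pics/side0.png

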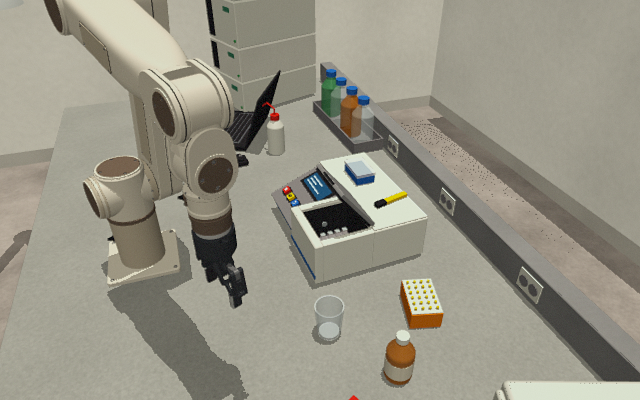

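Top view: the keys are red (288,234), yellow (299,233), blue (310,233) and green (321,232). The open lid spans about (335–385, 190–212), and the marker is just behind it at (354,163). Next I measure these.

```bash
cat >> h.py <<'E'
from scipy.spatial.transform import Rotation as Ro
def cal(n):
    c=imaging.get_calibration(n); return np.array(c["camera_matrix"]),np.array(c["eye"]),Ro.from_quat(c["rotation"]).as_matrix()
E
python3 - <<'E'
from h import *
im=cv2.imread("pics/top0.png"); P=pts("top",np.load("top_d.npy"))
hsv=cv2.cvtColor(im,cv2.COLOR_BGR2HSV)
H,S,V=[hsv[...,i].astype(int) for i in range(3)]
roi=np.zeros(H.shape,bool); roi[226:242,280:330]=1
for n,m in dict(red=(H<8)|(H>172),yel=(H>18)&(H<35),grn=(H>45)&(H<80),blu=(H>95)&(H<125)).items():
    k=roi&m&(S>120)&(V>60); v,u=np.nonzero(k); print(n,k.sum(),u.mean().round(1),v.mean().round(1),np.median(P[k],0).round(4), P[k].mean(0).round(4))
print("deck",np.median(P[155:160,290:340].reshape(-1,3),0), "bench",np.median(P[280:300,180:260].reshape(-1,3),0))
# deck mask corners
k=((abs(P[...,2]-.145)<.012)).astype(np.uint8); k[:, :260]=0;k[:,400:]=0;k[:140]=0;k[260:]=0
c=max(cv2.findContours(k,0,2)[0],key=cv2.contourArea); r=cv2.minAreaRect(c); print(r)
# whole instrument
k=((P[...,2]>.03)).astype(np.uint8); k[:, :260]=0;k[:,400:]=0;k[:140]=0;k[260:]=0
c=max(cv2.findContours(k,0,2)[0],key=cv2.contourArea); a=cv2.approxPolyDP(c,4,True)[:,0]; print([(tuple(q),P[q[1],q[0]].round(3).tolist()) for q in a])
for row in range(184,216,3): print(row,[P[row,u].round(3).tolist() for u in (345,360,375)])
# side cam keys
im=cv2.imread("pics/side0.png"); P=pts("side",np.load("side_d.npy"))
hsv=cv2.cvtColor(im,cv2.COLOR_BGR2HSV)
H,S,V=[hsv[...,i].astype(int) for i in range(3)]
roi=np.zeros(H.shape,bool); roi[180:212,276:306]=1
for n,m in dict(red=(H<8)|(H>172),yel=(H>18)&(H<35),grn=(H>45)&(H<80),blu=(H>95)&(H<125)).items():
    k=roi&m&(S>120)&(V>60)
    if k.sum(): v,u=np.nonzero(k); print(n,k.sum(),u.mean().round(1),v.mean().round(1),np.median(P[k],0).round(4))
crop=cv2.imread("pics/top0.png")[140:255,265:395]; cv2.imwrite("pics/crop.png",cv2.resize(crop,(780,690-90),interpolation=cv2.INTER_CUBIC))
E
```

```text
red 37 287.1 233.9 [0.452  0.0833 0.0884] [0.4523 0.0833 0.0868]
yel 47 298.1 233.0 [0.4548 0.043  0.0892] [0.445  0.0388 0.1637]
grn 5 321.4 231.0 [ 0.4654 -0.0444  0.0954] [ 0.4622 -0.0422  0.0923]
blu 30 309.0 232.1 [0.4592 0.0031 0.0903] [0.4585 0.003  0.0895]
deck [ 0.72713846 -0.01716517  0.14416648] bench [ 2.52816623e-01  3.39404162e-01 -1.22428456e-04]
((328.940673828125, 195.13804626464844), (92.19284057617188, 111.6796646118164), 86.69812774658203)
[((np.int32(379), np.int32(147)), [0.764, -0.253, 0.147]), ((np.int32(272), np.int32(153)), [0.742, 0.138, 0.146]), ((np.int32(277), np.int32(245)), [0.414, 0.122, 0.063]), ((np.int32(384), np.int32(241)), [0.432, -0.276, 0.039])]
184 [[0.625, -0.128, 0.146], [0.624, -0.181, 0.15], [0.626, -0.236, 0.143]]
187 [[0.615, -0.128, 0.143], [0.615, -0.182, 0.141], [0.613, -0.235, 0.15]]
190 [[0.601, -0.127, 0.155], [0.598, -0.18, 0.168], [0.596, -0.232, 0.177]]
193 [[0.584, -0.126, 0.18], [0.584, -0.179, 0.184], [0.583, -0.231, 0.187]]
196 [[0.571, -0.125, 0.193], [0.57, -0.178, 0.195], [0.568, -0.229, 0.205]]
199 [[0.556, -0.125, 0.211], [0.556, -0.176, 0.214], [0.554, -0.227, 0.222]]
202 [[0.54, -0.123, 0.237], [0.541, -0.175, 0.233], [0.54, -0.225, 0.237]]
205 [[0.527, -0.123, 0.253], [0.527, -0.173, 0.254], [0.525, -0.223, 0.262]]
208 [[0.514, -0.122, 0.267], [0.513, -0.172, 0.271], [0.514, -0.222, 0.268]]
211 [[0.503, -0.122, 0.273], [0.503, -0.171, 0.273], [0.506, -0.223, 0.257]]
214 [[0.536, -0.131, 0.031], [0.526, -0.184, 0.087], [0.537, -0.246, 0.026]]
red 42 286.5 189.8 [0.4538 0.0741 0.0865]
yel 53 290.5 196.2 [0.4564 0.0363 0.0859]
blu 45 295.7 199.9 [0.4598 0.0019 0.0868]
```

View pics/crop.png

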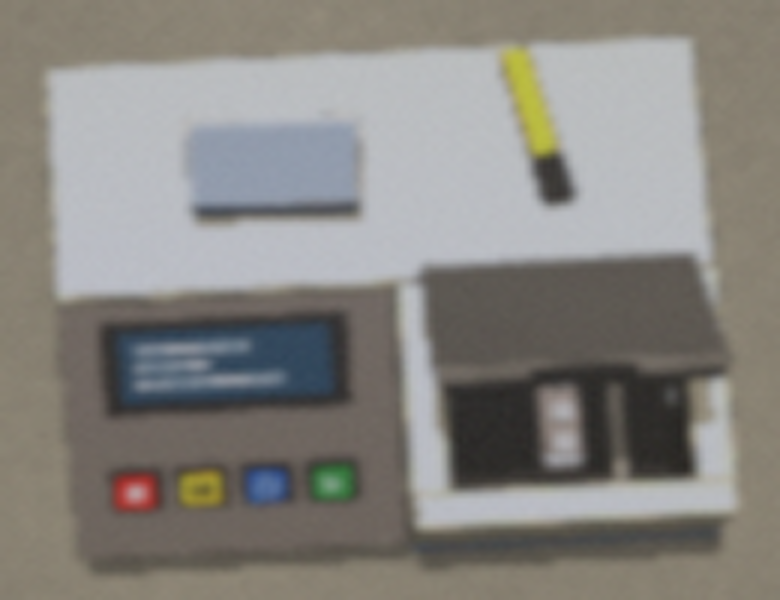

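```bash
cat >> h.py <<'E'
def ray(n,u,v,z):
    K,e,R=cal(n); d=R@np.linalg.solve(K,[u,v,1]); return e+d*(z-e[2])/d[2]
E
python3 - <<'E'
from h import *
im=cv2.imread("pics/top0.png"); P=pts("top",np.load("top_d.npy"))
for n,u,v in (("red",287.5,234.3),("yel",298.7,233.7),("blu",309.5,233.),("grn",320.5,232.4)):
    print(n,ray("top",u-.3,v-.3,.09).round(4))
for n,u,v in (("red",286.5,189.8),("yel",290.5,196.2),("blu",295.7,199.9)): print(n,ray("side",u,v,.09).round(4))
L=P[191:210,342:380].reshape(-1,3); c=L.mean(0); n=np.linalg.svd(L-c)[2][2]; n*=np.sign(n[2]); print("lid",c,n,"theta",np.arccos(n[2]),"yaw",np.arctan2(n[1],n[0]))
k=((abs(P[...,2]-.145)<.012)).astype(np.uint8); k[:, :260]=0;k[:,400:]=0;k[:140]=0;k[260:]=0
E
```

```text
red [0.4516 0.0826 0.09  ]
yel [0.4537 0.0418 0.09  ]
blu [0.4563 0.0024 0.09  ]
grn [ 0.4585 -0.0378  0.09  ]
red [0.4528 0.0724 0.09  ]
yel [0.455  0.0333 0.09  ]
blu [0.4648 0.0084 0.09  ]
lid [ 0.5479427  -0.17612551  0.23648631] [0.97124316 0.0035953  0.23806259] theta 1.330425725123949 yaw 0.00370173222260345
```

Call:
apply_moves --targets '[[[0, 0, 0.95, -6.2, -1], [0, 0, 0.95, -6.2, -1], [0, 0, 0.95, -6.2, -1], [0.78, 0.6, 0, 0, -1], [0.78, 0.6, 0, 0, -1], [0.78, 0.6, 0, 0, -1], [0.78, 0.6, 0, 0, -1], [0.78, 0.6, 0, 0, -1]]]'

```text
clock: 0.77
eef_pos: [0.3432, -0.3427, 0.362]
tool_rot: [1.0, 0.028, -0.0, -0.0]
ft_force: [0.8, -1.0, 0.4]
grip_width: 0.0004
grasp_force: 0.0
```

Call:
apply_moves --targets '[[[0.78, 0.6, 0, 0, -1], [0.78, 0.6, 0, 0, -1], [0.78, 0.6, 0, 0, -1], [0.78, 0.6, 0, 0, -1], [0.78, 0.6, 0, 0, -1], [0.78, 0.6, 0, 0, -1], [0.78, 0.6, 0, 0, -1], [0, 0, 0, 0, -1]]]'

```text
clock: 1.43
eef_pos: [0.565, -0.1711, 0.3593]
tool_rot: [0.999, 0.032, -0.001, -0.002]
ft_force: [-1.1, 0.1, -1.3]
grip_width: -0.0001
grasp_force: 0.0
```

Run:
```python
from h import *
im,d=imaging.camera("side"); cv2.imwrite("pics/side1.png",cv2.resize(im[60:310,220:470],(600,600),interpolation=cv2.INTER_CUBIC))
o=get_obs(); print(o["eef_pos"],o["ft_force"],o["clock"])
```

```text
[ 0.56289959 -0.17316783  0.35972426] [-0.30248961 -0.07224332  1.12389985] 1.4833
```

View pics/side1.png

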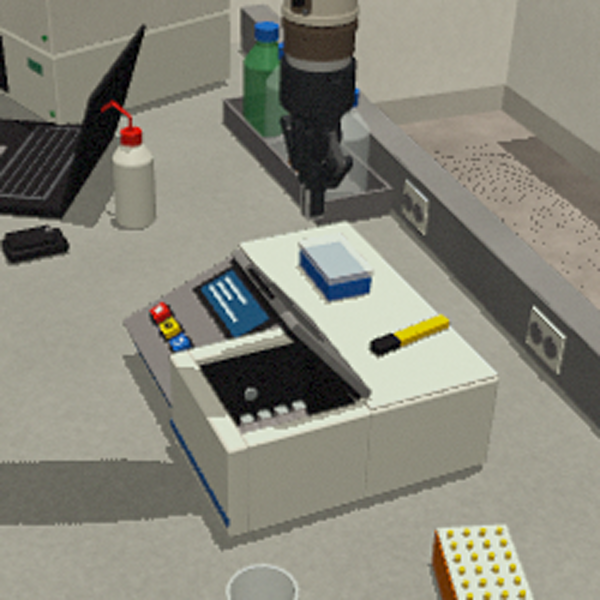

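Side view: the lid is nearly edge-on, the thin grey strip from about (255,270) to (365,390). The shut fingers hang clear above it, at about (312,210). Next I descend onto the lid's outer face.

Call:
apply_moves --targets '[[[0, 0, -0.75, 0, -1], [0, 0, -0.75, 0, -1], [0, 0, -0.6, 0, -1], [0, 0, -0.1, 0, -1], [0, 0, -0.1, 0, -1], [0, 0, 0, 0, -1]]]'

```text
clock: 1.98
eef_pos: [0.5604, -0.1766, 0.2708]
tool_rot: [1.0, 0.028, 0.0, 0.0]
ft_force: [0.4, -0.1, 0.7]
grip_width: -0.0001
grasp_force: 0.0
```

Call:
apply_moves --targets '[[[0, 0, -0.1, 0, -1], [0, 0, -0.1, 0, -1], [0, 0, -0.1, 0, -1], [0, 0, 0, 0, -1]]]'

```text
clock: 2.32
eef_pos: [0.5606, -0.1761, 0.2581]
tool_rot: [1.0, 0.029, -0.0, -0.0]
ft_force: [-0.7, 0.9, 0.1]
grip_width: -0.0
grasp_force: 0.0
```

Call:
apply_moves --targets '[[[0, 0, -0.1, 0, -1], [0, 0, -0.1, 0, -1], [-0.1, 0, -0.1, 0, -1], [0, 0, 0, 0, -1]]]'

```text
clock: 2.65
eef_pos: [0.556, -0.1759, 0.2453]
tool_rot: [1.0, 0.029, -0.001, -0.0]
ft_force: [1.6, 0.1, -0.6]
grip_width: -0.0
grasp_force: 0.3
```

Call:
apply_moves --targets '[[[-0.1, 0, -0.1, 0, -1], [-0.1, 0, -0.1, 0, -1], [0, 0, 0, 0, -1]]]'

```text
clock: 2.9
eef_pos: [0.5477, -0.1761, 0.2378]
tool_rot: [1.0, 0.028, -0.001, 0.0]
ft_force: [0.6, -1.3, 1.7]
grip_width: -0.0001
grasp_force: 0.5
```

Call:
apply_moves --targets '[[[-0.1, 0, -0.07, 0, -1], [-0.1, 0, -0.07, 0, -1], [-0.1, 0, -0.07, 0, -1], [-0.1, 0, -0.07, 0, -1], [0, 0, 0, 0, -1]]]'

```text
clock: 3.32
eef_pos: [0.5313, -0.1758, 0.2263]
tool_rot: [1.0, 0.028, -0.001, -0.0]
ft_force: [0.3, 0.3, 0.4]
grip_width: -0.0005
grasp_force: 0.2
```

Call:
apply_moves --targets '[[[-0.1, 0, -0.07, 0, -1], [-0.1, 0, -0.07, 0, -1], [-0.1, 0, -0.07, 0, -1], [-0.1, 0, -0.07, 0, -1], [0, 0, 0, 0, -1]]]'

```text
clock: 3.73
eef_pos: [0.5152, -0.1758, 0.2151]
tool_rot: [1.0, 0.028, -0.001, -0.0]
ft_force: [-0.7, 0.0, -0.3]
grip_width: 0.0002
grasp_force: 0.2
```

Run:
```python
from h import *
im,d=imaging.camera("side"); cv2.imwrite("pics/side2.png",cv2.resize(im[110:310,260:460],(600,600),interpolation=cv2.INTER_CUBIC))
print(get_obs()["ft_force"])
```

```text
[0.36288743 0.27308054 0.67512784]
```

View pics/side2.png

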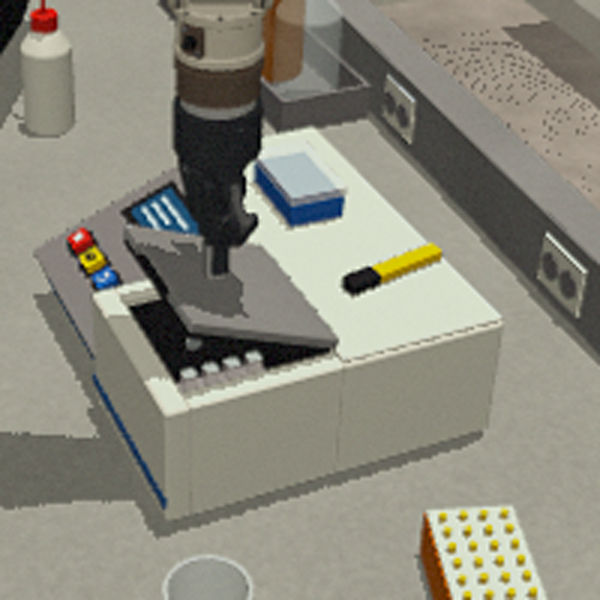

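The lid is now about 0.4 rad open, with the fingertips on its outer face at (218,272) in the crop. I keep following the arc.

Call:
apply_moves --targets '[[[-0.07, 0, -0.1, 0, -1], [-0.07, 0, -0.1, 0, -1], [-0.07, 0, -0.1, 0, -1], [-0.07, 0, -0.1, 0, -1], [-0.07, 0, -0.1, 0, -1], [0, 0, 0, 0, -1]]]'

```text
clock: 4.28
eef_pos: [0.5013, -0.1758, 0.1947]
tool_rot: [1.0, 0.028, -0.001, -0.0]
ft_force: [0.1, -0.4, 0.9]
grip_width: 0.0003
grasp_force: 0.1
```

Call:
apply_moves --targets '[[[-0.05, 0, -0.1, 0, -1], [-0.05, 0, -0.1, 0, -1], [-0.05, 0, -0.1, 0, -1], [0, 0, 0, 0, -1], [0, 0, 0, 0, -1]]]'

```text
clock: 4.7
eef_pos: [0.4961, -0.1759, 0.1834]
tool_rot: [1.0, 0.029, -0.001, -0.0]
ft_force: [-0.0, 0.8, 0.6]
grip_width: 0.0001
grasp_force: 0.0
```

Call:
apply_moves --targets '[[[0, 0, -0.05, 0, -1], [0, 0, -0.05, 0, -1], [0, 0, 0, 0, -1], [0, 0, 0, 0, -1]]]'

```text
clock: 5.03
eef_pos: [0.4967, -0.176, 0.1798]
tool_rot: [1.0, 0.029, -0.0, -0.0]
ft_force: [-0.8, 1.1, -0.3]
grip_width: -0.0001
grasp_force: 0.0
```

Call:
apply_moves --targets '[[[0, 0, -0.05, 0, -1], [0, 0, 0, 0, -1], [0, 0, 0, 0, -1]]]'

```text
clock: 5.28
eef_pos: [0.4967, -0.176, 0.1778]
tool_rot: [1.0, 0.029, -0.0, -0.0]
ft_force: [-0.3, -1.0, 0.3]
grip_width: 0.0001
grasp_force: 0.1
```

Call:
apply_moves --targets '[[[0, 0, -0.03, 0, -1], [0, 0, 0, 0, -1], [0, 0, 0, 0, -1]]]'

```text
clock: 5.53
eef_pos: [0.4967, -0.176, 0.1767]
tool_rot: [1.0, 0.029, -0.0, 0.0]
ft_force: [-1.5, 0.1, 0.4]
grip_width: 0.0003
grasp_force: 0.2
```

Still no clear force. I continue in 1 mm steps until the seal pushes back.

Call:
apply_moves --targets '[[[0, 0, -0.025, 0, -1], [0, 0, 0, 0, -1], [0, 0, 0, 0, -1]]]'

```text
clock: 5.78
eef_pos: [0.4967, -0.176, 0.1758]
tool_rot: [1.0, 0.029, 0.0, 0.0]
ft_force: [-0.5, -0.5, 1.0]
grip_width: -0.0002
grasp_force: 0.6
```

Call:
apply_moves --targets '[[[0, 0, -0.025, 0, -1], [0, 0, 0, 0, -1], [0, 0, 0, 0, -1]]]'

```text
clock: 6.03
eef_pos: [0.4967, -0.176, 0.1751]
tool_rot: [1.0, 0.029, 0.0, 0.0]
ft_force: [-1.5, 0.0, 5.0]
grip_width: -0.0001
grasp_force: 1.9
```

Call:
apply_moves --targets '[[[0, 0, -0.025, 0, -1], [0, 0, 0, 0, -1], [0, 0, 0, 0, -1]]]'

```text
clock: 6.28
eef_pos: [0.4967, -0.176, 0.1744]
tool_rot: [1.0, 0.029, 0.0, 0.0]
ft_force: [-2.1, 0.3, 6.0]
grip_width: -0.0002
grasp_force: 3.2
```

Call:
apply_moves --targets '[[[0, 0, -0.025, 0, -1], [0, 0, 0, 0, -1], [0, 0, 0, 0, -1]]]'

```text
clock: 6.53
eef_pos: [0.4967, -0.176, 0.1738]
tool_rot: [1.0, 0.029, 0.0, 0.0]
ft_force: [-3.1, 1.5, 9.0]
grip_width: -0.0001
grasp_force: 4.3
```

Call:
apply_moves --targets '[[[0, 0, 0.05, 0, -1], [0, 0, 0.1, 0, -1], [0, 0, 0.3, 0, -1], [0, 0, 0.6, 0, -1], [-0.7, 0, 0.7, 0, -1], [-0.8, 0, 0.3, 0, -1], [-0.8, 0, 0, 0, -1], [0, 0, 0, 0, -1]]]'

```text
clock: 7.2
eef_pos: [0.3998, -0.1753, 0.255]
tool_rot: [1.0, 0.028, -0.002, -0.0]
ft_force: [0.1, -0.5, -0.8]
grip_width: 0.0001
grasp_force: 0.0
```

Run:
```python
from h import *
im,d=imaging.camera("top"); cv2.imwrite("pics/top3.png",cv2.resize(im[140:265,265:395],(624,600),interpolation=cv2.INTER_CUBIC)); P=pts("top",d)
for r in range(188,236,5): print(r,[P[r,u].round(3).tolist() for u in (345,360,372)])
im,d=imaging.camera("side"); P=pts("side",d)
k=(abs(P[...,0]-.52)<.06)&(abs(P[...,1]+.18)<.06)&(P[...,2]<.2)&(P[...,2]>.1); A=P[k]; 
f=np.polyfit(A[:,0],A[:,2],1); print(k.sum(),np.median(A[:,2]),f)
```

```text
188 [[0.611, -0.127, 0.147], [0.612, -0.182, 0.141], [0.611, -0.225, 0.146]]
193 [[0.588, -0.127, 0.165], [0.59, -0.18, 0.157], [0.59, -0.223, 0.157]]
198 [[0.572, -0.127, 0.156], [0.571, -0.18, 0.161], [0.57, -0.222, 0.163]]
203 [[0.552, -0.126, 0.162], [0.551, -0.179, 0.167], [0.552, -0.222, 0.162]]
208 [[0.535, -0.126, 0.159], [0.432, -0.142, 0.688], [0.436, -0.173, 0.67]]
213 [[0.519, -0.127, 0.148], [0.419, -0.142, 0.691], [0.422, -0.172, 0.677]]
218 [[0.5, -0.126, 0.151], [0.408, -0.142, 0.688], [0.408, -0.171, 0.686]]
223 [[0.481, -0.126, 0.157], [0.395, -0.141, 0.69], [0.395, -0.171, 0.686]]
228 [[0.463, -0.126, 0.16], [0.382, -0.141, 0.692], [0.383, -0.171, 0.684]]
233 [[0.444, -0.125, 0.167], [0.37, -0.141, 0.688], [0.37, -0.17, 0.69]]
1142 0.15770972819777307 [0.00049657 0.15752703]
```

View pics/top3.png

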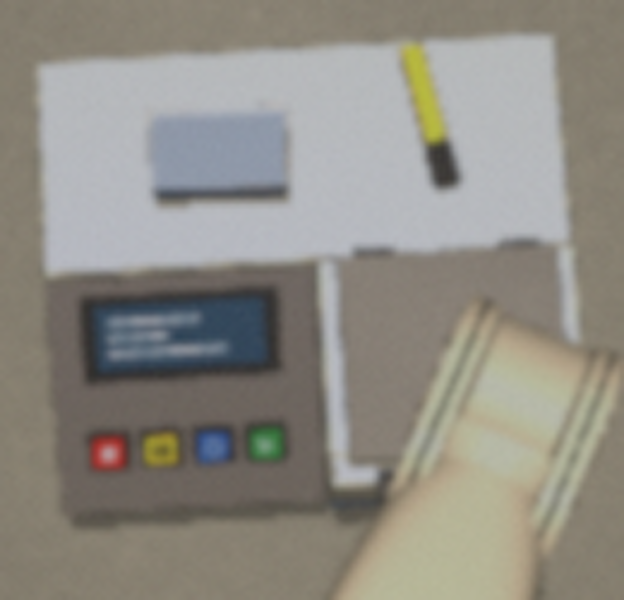

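The lid lies flat: its slope is 0.0005 at z = 0.158. The instrument hasn't moved, since the red key is still at full-picture pixel (287.5,234.4). On to the blue key.

Call:
apply_moves --targets '[[[0.28, 0.89, 0, 0, -1], [0.28, 0.89, 0, 0, -1], [0.28, 0.89, 0, 0, -1], [0.28, 0.89, 0, 0, -1], [0.28, 0.89, 0, 0, -1], [0, 0, 0, 0, -1], [0, 0, 0, 0, -1]]]'

```text
clock: 7.88
eef_pos: [0.462, 0.0042, 0.2539]
tool_rot: [1.0, 0.031, -0.0, -0.0]
ft_force: [-0.4, -1.0, -0.1]
grip_width: -0.0003
grasp_force: 0.0
```

Call:
apply_moves --targets '[[[0, 0, -0.9, 0, -1], [0, 0, -0.9, 0, -1], [0, 0, -0.9, 0, -1], [0, 0, -0.3, 0, -1], [0, 0, 0, 0, -1], [0, 0, 0, 0, -1]]]'

```text
clock: 8.38
eef_pos: [0.4605, 0.0011, 0.1341]
tool_rot: [1.0, 0.028, -0.001, 0.0]
ft_force: [0.6, -0.3, 0.9]
grip_width: 0.0
grasp_force: 0.0
```

Call:
apply_moves --targets '[[[-0.1, 0.03, -0.1, 0, -1], [0, 0, -0.1, 0, -1], [0, 0, -0.1, 0, -1], [0, 0, -0.1, 0, -1], [0, 0, 0, 0, -1], [0, 0, 0, 0, -1]]]'

```text
clock: 8.88
eef_pos: [0.4567, 0.0032, 0.1188]
tool_rot: [1.0, 0.029, 0.0, 0.0]
ft_force: [-0.5, -0.3, 0.0]
grip_width: -0.0
grasp_force: 0.0
```

Call:
apply_moves --targets '[[[0, 0, -0.05, 0, -1], [0, 0, -0.05, 0, -1], [0, 0, 0, 0, -1], [0, 0, 0, 0, -1]]]'

```text
clock: 9.22
eef_pos: [0.4566, 0.0032, 0.1146]
tool_rot: [1.0, 0.029, -0.0, -0.0]
ft_force: [0.1, -0.3, -0.1]
grip_width: -0.0001
grasp_force: 0.0
```

Call:
apply_moves --targets '[[[0, 0, -0.05, 0, -1], [0, 0, 0, 0, -1], [0, 0, 0, 0, -1]]]'

```text
clock: 9.47
eef_pos: [0.4566, 0.0032, 0.1126]
tool_rot: [1.0, 0.029, -0.0, 0.0]
ft_force: [-0.9, -0.8, -0.0]
grip_width: -0.0
grasp_force: 0.0
```

Call:
apply_moves --targets '[[[0, 0, -0.05, 0, -1], [0, 0, 0, 0, -1], [0, 0, 0, 0, -1]]]'

```text
clock: 9.72
eef_pos: [0.4566, 0.0032, 0.1106]
tool_rot: [1.0, 0.029, -0.0, 0.0]
ft_force: [-0.2, -0.6, 0.3]
grip_width: -0.0001
grasp_force: 0.0
```

Call:
apply_moves --targets '[[[0, 0, -0.05, 0, -1], [0, 0, 0, 0, -1], [0, 0, 0, 0, -1]]]'

```text
clock: 9.97
eef_pos: [0.457, 0.0032, 0.109]
tool_rot: [1.0, 0.029, 0.0, 0.0]
ft_force: [0.1, 0.6, 2.9]
grip_width: 0.0001
grasp_force: 0.9
```

Call:
apply_moves --targets '[[[0, 0, -0.05, 0, -1], [0, 0, 0, 0, -1], [0, 0, 0, 0, -1]]]'

```text
clock: 10.22
eef_pos: [0.4574, 0.0032, 0.1072]
tool_rot: [1.0, 0.029, 0.001, -0.0]
ft_force: [1.7, 0.4, 3.7]
grip_width: -0.0004
grasp_force: 1.8
```

Call:
apply_moves --targets '[[[0, 0, -0.05, 0, -1], [0, 0, 0, 0, -1], [0, 0, 0, 0, -1]]]'

```text
clock: 10.47
eef_pos: [0.4577, 0.0032, 0.1054]
tool_rot: [1.0, 0.029, 0.001, 0.0]
ft_force: [0.4, -0.1, 6.6]
grip_width: 0.0004
grasp_force: 2.6
```

Call:
apply_moves --targets '[[[0, 0, -0.02, 0, -1], [0, 0, 0, 0, -1], [0, 0, 0, 0, -1]]]'

```text
clock: 10.72
eef_pos: [0.4579, 0.0033, 0.1048]
tool_rot: [1.0, 0.029, 0.001, -0.0]
ft_force: [1.6, 1.1, 6.8]
grip_width: -0.0
grasp_force: 2.9
```

Call:
apply_moves --targets '[[[0, 0, 0.2, 0, -1], [0, 0, 0.8, 0, -1], [0, 0, 0, 0, -1], [-0.04, 0.48, 0, 0, -1], [-0.03, 0.48, 0, 0, -1], [0, 0, 0, 0, -1], [0, 0, 0, 0, -1], [0, 0, -0.3, 0, -1]]]'

```text
clock: 11.38
eef_pos: [0.4557, 0.0326, 0.1331]
tool_rot: [0.999, 0.034, 0.001, -0.003]
ft_force: [0.2, -0.0, 1.0]
grip_width: -0.0001
grasp_force: 0.0
```

Call:
apply_moves --targets '[[[0, 0, -0.3, 0, -1], [0, 0, -0.15, 0, -1], [0, 0, -0.05, 0, -1], [0, 0, 0, 0, -1], [0, 0, 0, 0, -1]]]'

```text
clock: 11.8
eef_pos: [0.4546, 0.0325, 0.112]
tool_rot: [0.999, 0.034, -0.0, -0.003]
ft_force: [-0.5, 0.0, -0.7]
grip_width: 0.0002
grasp_force: 0.0
```

The sideways shift came up 9 mm short, so I lift and correct it before pressing.

Call:
apply_moves --targets '[[[0, 0, 0.3, 0, -1], [0, 0.12, 0, 0, -1], [0, 0.12, 0, 0, -1], [0, 0, 0, 0, -1], [0, 0, 0, 0, -1], [0, 0, 0, 0, -1]]]'

```text
clock: 12.3
eef_pos: [0.4546, 0.0371, 0.1236]
tool_rot: [0.999, 0.038, -0.0, -0.006]
ft_force: [-0.3, -0.2, -0.2]
grip_width: -0.0001
grasp_force: 0.0
```

Run:
```python
from h import *
o=get_obs(); print(o["joint_pos"].round(3),o["eef_pos"],o["tool_rot"].round(4))
```

```text
[ 0.074  0.254 -0.323  0.995  0.011  3.141] [0.45463405 0.03707437 0.12361213] [ 9.993e-01  3.770e-02 -5.000e-04 -5.600e-03]
```

Joint 6 is at its 3.14 rad limit, so I turn the tool by +6° to free it, then recentre.

Call:
apply_moves --targets '[[[0, 0, 0, 6, -1], [0, 0, 0, 0, -1], [0, 0, 0, 0, -1]]]'

```text
clock: 12.55
eef_pos: [0.4547, 0.037, 0.1237]
tool_rot: [0.996, 0.089, -0.001, -0.006]
ft_force: [0.0, -0.9, 0.1]
grip_width: -0.0002
grasp_force: 0.0
```

Call:
apply_moves --targets '[[[0, 0.06, 0, 0, -1], [0, 0.05, 0, 0, -1], [0, 0, 0, 0, -1], [0, 0, 0, 0, -1]]]'

```text
clock: 12.88
eef_pos: [0.4549, 0.0416, 0.1239]
tool_rot: [0.996, 0.09, -0.001, -0.006]
ft_force: [-0.4, -0.3, 0.0]
grip_width: 0.0002
grasp_force: 0.0
```

Call:
apply_moves --targets '[[[0, 0, -0.15, 0, -1], [0, 0, -0.15, 0, -1], [0, 0, -0.05, 0, -1], [0, 0, -0.05, 0, -1], [0, 0, 0, 0, -1], [0, 0, 0, 0, -1]]]'

```text
clock: 13.38
eef_pos: [0.4548, 0.0414, 0.1079]
tool_rot: [0.996, 0.09, -0.001, -0.006]
ft_force: [-1.1, 0.3, 2.9]
grip_width: -0.0002
grasp_force: 1.4
```

Call:
apply_moves --targets '[[[0, 0, -0.05, 0, -1], [0, 0, 0, 0, -1], [0, 0, 0, 0, -1]]]'

```text
clock: 13.63
eef_pos: [0.4553, 0.0414, 0.1063]
tool_rot: [0.996, 0.09, 0.0, -0.006]
ft_force: [0.1, 0.3, 4.6]
grip_width: -0.0002
grasp_force: 2.2
```

Call:
apply_moves --targets '[[[0, 0, -0.05, 0, -1], [0, 0, 0, 0, -1], [0, 0, 0, 0, -1]]]'

```text
clock: 13.88
eef_pos: [0.4559, 0.0414, 0.1047]
tool_rot: [0.996, 0.09, 0.001, -0.006]
ft_force: [0.2, -0.2, 7.4]
grip_width: -0.0
grasp_force: 3.0
```

Call:
apply_moves --targets '[[[0, 0, 0.2, 0, -1], [0, 0, 0.8, 0, -1], [0, 0, 0, 0, -1], [0.03, -0.66, 0, 0, -1], [0.03, -0.66, 0, 0, -1], [0.03, -0.66, 0, 0, -1], [0, 0, 0, 0, -1], [0, 0, 0, 0, -1]]]'

```text
clock: 14.55
eef_pos: [0.4582, -0.0386, 0.1437]
tool_rot: [0.996, 0.088, -0.001, -0.006]
ft_force: [0.7, 0.4, -0.4]
grip_width: -0.0001
grasp_force: 0.0
```

Call:
apply_moves --targets '[[[0, 0, 0, 0, -1]]]'

```text
clock: 14.63
eef_pos: [0.4581, -0.0375, 0.1437]
tool_rot: [0.996, 0.09, -0.001, -0.006]
ft_force: [-0.3, -0.4, 0.7]
grip_width: -0.0001
grasp_force: 0.0
```

Call:
apply_moves --targets '[[[0, 0, -0.3, 0, -1], [0, 0, -0.3, 0, -1], [0, 0, -0.15, 0, -1], [0, 0, -0.05, 0, -1], [0, 0, 0, 0, -1], [0, 0, 0, 0, -1]]]'

```text
clock: 15.13
eef_pos: [0.4587, -0.0373, 0.1122]
tool_rot: [0.996, 0.09, -0.0, -0.006]
ft_force: [0.6, 0.2, -0.2]
grip_width: 0.0004
grasp_force: 0.0
```

Call:
apply_moves --targets '[[[0, 0, -0.05, 0, -1], [0, 0, -0.05, 0, -1], [0, 0, 0, 0, -1], [0, 0, 0, 0, -1]]]'

```text
clock: 15.47
eef_pos: [0.4591, -0.0377, 0.1085]
tool_rot: [0.996, 0.09, 0.0, -0.006]
ft_force: [0.2, 0.1, 2.8]
grip_width: 0.0001
grasp_force: 1.1
```

Call:
apply_moves --targets '[[[0, 0, -0.05, 0, -1], [0, 0, 0, 0, -1], [0, 0, 0, 0, -1]]]'

```text
clock: 15.72
eef_pos: [0.4592, -0.0379, 0.1065]
tool_rot: [0.996, 0.09, 0.0, -0.005]
ft_force: [2.0, 0.2, 4.8]
grip_width: 0.0
grasp_force: 2.0
```

Call:
apply_moves --targets '[[[0, 0, -0.05, 0, -1], [0, 0, 0, 0, -1], [0, 0, 0, 0, -1]]]'

```text
clock: 15.97
eef_pos: [0.4593, -0.0379, 0.1046]
tool_rot: [0.996, 0.09, 0.0, -0.005]
ft_force: [1.1, 0.2, 5.6]
grip_width: 0.0002
grasp_force: 2.8
```

Call:
apply_moves --targets '[[[0, 0, 0.2, 0, -1], [0, 0, 0.8, 0, -1], [0, 0, 0.9, 0, -1], [0, 0, 0.9, 0, -1], [-0.6, 0, 0.5, 0, -1], [-0.9, 0, 0, 0, -1], [-0.9, 0, 0, 0, -1], [0, 0, 0, 0, -1]]]'

```text
clock: 16.63
eef_pos: [0.3545, -0.0373, 0.2348]
tool_rot: [0.996, 0.09, -0.005, -0.006]
ft_force: [-1.2, 0.8, -0.9]
grip_width: 0.0002
grasp_force: 0.0
```

Run:
```python
from h import *
im,d=imaging.camera("side"); cv2.imwrite("pics/side9.png",im); P=pts("side",d)
k=(abs(P[...,0]-.52)<.06)&(abs(P[...,1]+.18)<.06)&(P[...,2]<.2)&(P[...,2]>.1); A=P[k]
print(k.sum(),np.median(A[:,2]),np.polyfit(A[:,0],A[:,2],1)); print(get_obs()["eef_pos"],get_obs()["ft_force"])
```

```text
1122 0.15772543142641443 [-0.00227844  0.1589162 ]
[ 0.358219   -0.03754922  0.2353936 ] [0.63557642 0.53255127 0.77697477]
```

View pics/side9.png

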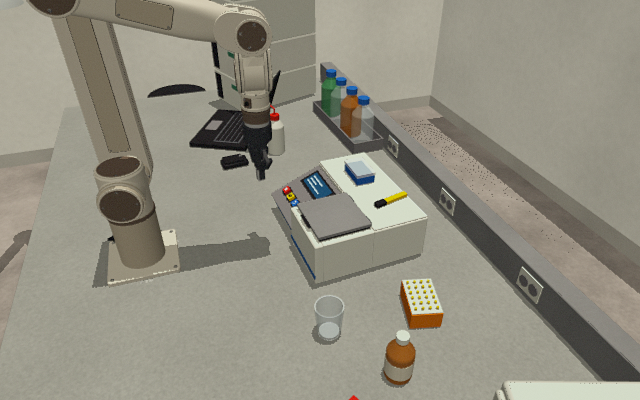

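The lid is shut at (335,216), the hand is clear at (260,170), and everything else stands where it was. I hand the job in.

```bash
python3 -c "
from h import *
print(order.job_done())"
```

```text
the job is handed in; nothing more can be done
None
```

I pushed the lid shut, then pressed and released ZERO, CELL and READ in order at about 6–7 N each, and handed the job in with the lid shut and the hand clear; the hand-in returned no verdict.

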